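Put the latch jar away under the slatted shelf

TASK

Close the hinged lid of the small glass jar, then put the jar away under the low slatted shelf: stand it gently, upright and still closed, in the middle of the round cork trivet. Bring it in through the gap between the plate rack and the canister with the tool leaning, since the shelf is too low to work from straight above. Do not tip the jar, bump the shelf, or disturb the plates, the canister or the funnel.

Things in the scene. Friction and masses are not known exactly. Their poses are not given: they have to be found in the camera images.
- jar: Round glass jar, 64 mm diameter, wall 92 mm high, 104 mm with the lid shut, 0.4 kg, brown contents. Origin: centre of its underside; z up. Lid hinge at x = +35, z = 92 mm; the lid's free edge, with a thin wire clip below it, is on the -x side. Grip across the diameter. Starts on the counter to the right of the shelf, nearer or farther, yaw within 0.8 rad; its final yaw does not matter.
- lid (a joint): Hinge of the jar's round wooden lid (disc 68 mm diameter, 12 mm thick). 0 = shut flat on the jar, positive = raised (rad). It starts half open, at 0.5 to 0.95, and a stiff hinge keeps it at any angle; pushing its upper face down with about 2 N near the middle shuts it, and it stays shut.
- lid_edge (a point): The free edge of the lid (mid thickness), 69 mm from the hinge; with the lid shut it is at x = -34 mm, z = 98 mm in the jar's frame.
- shelf: Fixed pine shelf on four legs: three slats, 440 mm long, 15 mm gaps, 120 mm deep in all, underside 220, top 232 mm high, open front and back. Origin on the counter below its centre; x into it (it opens to the robot's right, x is turned 1.4 to 1.8 rad left of straight ahead); y along its length. Front edge at x = -60 mm; 22 mm square legs at x = +-49, y = +-209 mm.
- trivet: Round cork trivet, 110 mm diameter, 12 mm thick, fixed on the counter under the shelf, its centre 30 to 40 mm behind the shelf's front edge. Origin: centre of its underside.
- rack: Fixed wooden plate rack with upright pegs, 150 x 90 mm, 93 mm high, at one end under the shelf (either end). Origin: centre of its underside; the plates stand in planes along its x.
- plate0: White ceramic plate, 160 mm diameter, 12 mm thick, standing loose on edge in the rack; top about 172 mm above the counter, reaching about 10 mm ahead of the shelf's front edge. Origin: its centre.
- plate1: The second, equal plate in the rack, 30 mm beside the first. Origin: its centre.
- canister: White ceramic canister with a knob, 94 mm diameter, 162 mm high, loose, at the other end under the shelf. About 190 mm are clear between it and the rack (at least 80 mm either side of the trivet's centre). Origin: centre of its underside.
- funnel: Grey plastic funnel standing mouth down, 100 mm diameter, 115 mm high, loose and light, on the counter to the right of the shelf, 160 mm or more from the jar; either may be the nearer to the shelf. Origin: centre of its underside.
Not all that is in view belongs to the job. What is shaped like the jar but red is not meant.

How it is judged:
By the outcome, as a careful person would: the job done as asked, in the order asked, and still so for the second after the job is handed in, with the robot touching nothing.
It also fails if it takes over 58 s, if anything falls off the work surface, if the arm or the gripper's body presses on something with over 40 N, if the wrist force passes 120 N, or if a joint passes its speed limit or range.

ROBOT

A 6-joint arm with a two-finger parallel gripper is mounted at the origin on the work surface. World frame = base frame: x ahead of the robot, y to its left, z up, the work surface at z = 0. Lengths are in mm, angles in rad, forces in N, time in s.
With the tool pointing down it reaches from about 425 to 925 mm from the base axis. Payload 12.5 kg.
Tool frame: the origin (TCP) lies midway between the tips of the shut fingers; the grasp point (between the pads) lies 19 mm behind it; z points along the fingers, y is the line along which they close (so a half turn about z gives the same grasp; the last joint's range is limited). The gripper opens to 85 mm and grips with 20 to 120 N. Pads are 22 mm wide; open, the fingers measure 114 mm over their backs; the gripper's body (76 mm by 85 mm) begins 54 mm behind the grasp point. The pads swing forward as they close: fully open they stand 13 mm farther back than shut.
Start: joints at [0.998, 0.491, 1.559, -0, 1.092, -0.106], TCP at [281.256, 558.158, 231.327] pointing down, gripper open.
Joint ranges: [-3.1, 3.1], [-0.84, 2.19], [0.05, 2.79], [-1.13, 4.28], [0.06, 2.93], [-2.69, 2.69]. Speed limits (rad/s): [2.22, 2.22, 2.79, 3.14, 3.14, 3.14].

INTERFACE

Orientations are given as a rotation vector (axis times angle).
In Python, from workcell import get_obs, grab_frame, job_done gives the robot as it stands. The module is installed in compiled form; this text tells all that it offers.
- The arm moves only by the tool apply_moves, never from a script. Its argument "increments" is a list of rows, each a list of 5 numbers: the shift along the tool's x, y, z in mm, then the turn about the tool's z in rad, then the opening, from 0 (shut) to 1 (fully open). In form: [[dx, dy, dz, yaw, grip], ...]. A call has 1 to 5 rows; each row shifts and turns the commanded pose from where the row before left it, along the tool's axes as they then stand; what a row does not reach is not made up. A row lasts 1/12 s, in which the tool goes at most 41.7 mm and 7.16 degrees, less where a joint would pass 70% of its speed; a pose out of reach is approached as far as the arm can. A call with a gripper value outside its range is refused whole. The fingers move at their own pace and stop on an object; the grip force is fixed at half the most. Time passes only in rows, so rows that do not move let the fingers close. It gives the time, the measured TCP pose, the force, the opening and the grip force at its end, in the units of the state.
- get_obs(): the state, without advancing time (a new reading comes with each control period).
- grab_frame(name): name is "scene" or "side" or "wrist"; returns a dict with "image" (384x512x3 uint8, red, green, blue), "range_z" (384x512 float32, mm along the optical axis (not along the pixel's ray), 0 where there is no reading), "fx", "fy", "cx", "cy" (pixels), "k1" (the pictures are not rectified: a ray, as slopes to the right and down, at radius r is drawn at 1 + k1 r^2 times it, then the intrinsics apply), "rvec" (rotation vector, rad) and "tvec" (3), from world to camera coordinates, as OpenCV has them. Camera axes: x right, y down, z forward; pixel columns grow to the right and rows downward; lengths in mm; the calibration is good to about 2 mm. A picture is of the moment at which its call begins.
- job_done(): hands the job in; it is judged then, once.
The state is a dict: "time_s": time; "qpos": joint angles; "qvel": joint speeds; "tau": joint torques, N m; "tcp_pos": TCP position; "ee_rot": TCP orientation; "wrist_force": force on the tool from outside, world axes, zero at the start; "moment": the same for the moment, N m; "grip_width": opening from 0.0 (shut) to 1.0 (fully open); "finger_force": force on a finger pad.
Only numpy, scipy, OpenCV 4.12 (cv2) and the standard library are available. Lean on these libraries where they do the work, as an engineer would, in place of code of your own. Each camera call takes 0.05 s, during which the arm holds its last target. There are 200 camera calls.

## Working session

There is one attempt and no reset: what is moved stays moved. The work goes in short steps, Python scripts to look and compute and a tool call to move; the robot and the scene stay as the last step left them, time stands still between calls to the robot, and variables do not carry over. Pictures are saved under pics/ and viewed, at most 10 in all, crops included, and the job is handed in when it is done.

Besides the shell and the picture viewer there is one more tool, called after "Emit:" by a JSON object that holds its "op" and its "data", one argument or row to a line. apply_moves: Moves the arm, as the interface text tells. Its arguments: {"type":"object","properties":{"increments":{"type":"array","items":{"type":"array","items":{"type":"number"}}}},"required":["increments"]}

```bash
mkdir -p pics; cat > h.py <<'E'
import numpy as np, cv2, pickle
from scipy.spatial.transform import Rotation as R
from workcell import get_obs, grab_frame, job_done
def grab(n,tag):
    f=grab_frame(n); pickle.dump(f,open(f'pics/{tag}.pkl','wb')); cv2.imwrite(f'pics/{tag}.png',f['image'][:,:,::-1]); return f
def load(tag): return pickle.load(open(f'pics/{tag}.pkl','rb'))
def slopes(f,uv):
    uv=np.asarray(uv,float).reshape(-1,1,2)
    K=np.array([[f['fx'],0,f['cx']],[0,f['fy'],f['cy']],[0,0,1]])
    return cv2.undistortPoints(uv,K,np.array([f['k1'],0,0,0,0.])).reshape(-1,2)
def pose(f):
    Rm=cv2.Rodrigues(np.asarray(f['rvec'],float))[0]; t=np.asarray(f['tvec'],float).reshape(3); return Rm,t
def rays(f,uv):
    s=slopes(f,uv); Rm,t=pose(f); d=np.c_[s,np.ones(len(s))]@Rm; return -Rm.T@t,d
def plane(f,uv,z):
    c,d=rays(f,uv); return c+d*((z-c[2])/d[:,2])[:,None]
def cloud(f):
    h,w=f['range_z'].shape; u,v=np.meshgrid(np.arange(w),np.arange(h))
    c,d=rays(f,np.c_[u.ravel(),v.ravel()]); P=c+d*f['range_z'].reshape(-1,1); P[f['range_z'].ravel()==0]=np.nan
    return P.reshape(h,w,3)
def proj(f,P):
    K=np.array([[f['fx'],0,f['cx']],[0,f['fy'],f['cy']],[0,0,1]])
    return cv2.projectPoints(np.asarray(P,float).reshape(-1,1,3),np.asarray(f['rvec'],float),np.asarray(f['tvec'],float),K,np.array([f['k1'],0,0,0,0.]))[0].reshape(-1,2)
E
python3 - <<'E'
from h import *
o=get_obs(); print(o)
print(R.from_rotvec(o['ee_rot']).as_matrix().round(3))
ims=[]
for n in ['scene','side','wrist']:
    f=grab(n,n+'0'); Rm,t=pose(f); print(n,'cam at',(-Rm.T@t).round(),'fwd',Rm[2].round(2),f['fx'],f['k1'])
E
```

```text
{'time_s': 0.0, 'qpos': array([ 9.98379474e-01,  4.91590237e-01,  1.55944784e+00,  7.54752018e-07,
        1.09170089e+00, -1.05617818e-01]), 'qvel': array([-6.63286271e-04,  6.17131637e-04, -7.20460874e-04,  4.40323410e-05,
        9.08715956e-04, -6.73260088e-04]), 'tau': array([ 1.30682787e-03, -6.18454027e+01, -2.61598563e+01, -1.97858583e-05,
        4.07751213e-03, -1.95962073e-07]), 'tcp_pos': array([281.13632685, 557.94936596, 230.70923512]), 'ee_rot': array([-7.26519122e-01, -3.05603868e+00,  1.69757220e-03]), 'wrist_force': array([-0.30491476,  0.44056132,  0.93119457]), 'moment': array([ 0.05667875, -0.06652158,  0.00672721]), 'finger_force': 0.0, 'grip_width': 1.0027138959987687}
[[-0.893  0.45  -0.001]
 [ 0.45   0.893 -0.001]
 [ 0.    -0.001 -1.   ]]
scene cam at [ 504. -344.  999.] fwd [ 0.07  0.29 -0.95] 379.8170253310902 0.02233100616032861
side cam at [386. 589. 736.] fwd [ 0.2  -0.67 -0.72] 371.4726003951735 0.04203891469839232
wrist cam at [210. 593. 373.] fwd [ 0.28 -0.14 -0.95] 312.5788272845636 -0.08188213450561249
```

View pics/scene0.png

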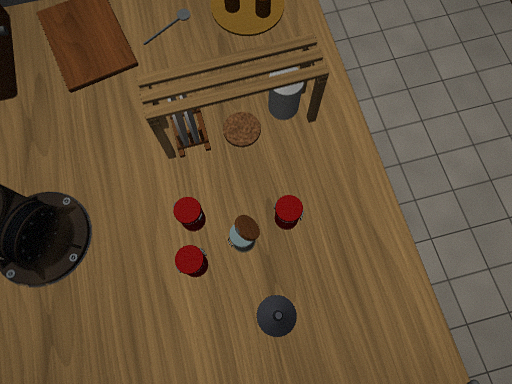

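View pics/side0.png

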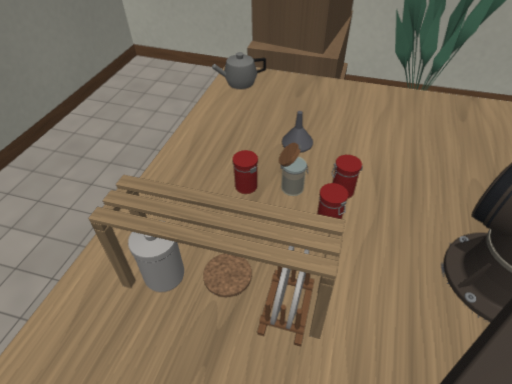

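The scene view shows the shelf (slats from (140,80) to (325,65)), the trivet at (241,129), the plates and rack at (187,125), the canister at (285,98) and the funnel at (277,315). Jar-shaped candidates are the red ones at (188,210), (190,260) and (289,209), plus the clear glass one at (242,233) with its brown lid raised. The last fits the description. I'll confirm it in an enlarged crop while measuring.

```bash
python3 - <<'E'
from h import *
for tag in ['scene0','side0']:
    f=load(tag); P=cloud(f); hsv=cv2.cvtColor(f['image'],cv2.COLOR_RGB2HSV)
    x,y,z=P[...,0],P[...,1],P[...,2]
    print(tag,'counter z',np.nanmedian(z[(x>300)&(x<700)&(y>-200)&(y<0)]).round(1))
    m=((z>20)&(z<300)&(x>250)&(x<900)&(y<450)).astype(np.uint8)
    n,l,s,c=cv2.connectedComponentsWithStats(m)
    for i in range(1,n):
        if s[i,4]>60:
            q=P[l==i]; print(s[i],np.nanpercentile(q,2,0).round(),np.nanpercentile(q,98,0).round(), np.median(hsv[l==i],0))
    m=(z>221)&(z<245)&(x>250)&(x<900)&(y<450)
    q=P[m][:,:2].astype(np.float32); r=cv2.minAreaRect(q); print('shelf top',r,np.percentile(q,[1,99],0), 'n',len(q))
    m=(z>6)&(z<16)&(x>300)&(x<800)&(y<400)&(y>50)
    n,l,s,c=cv2.connectedComponentsWithStats(m.astype(np.uint8))
    for i in range(1,n):
        if s[i,4]>150:
            e=cv2.minEnclosingCircle(P[l==i][:,:2].astype(np.float32)); print('z6-16',s[i],e)
i=cv2.imread('pics/scene0.png')[170:350,150:330]; j=cv2.imread('pics/side0.png')[120:300,220:400]
cv2.imwrite('pics/crop0.png',cv2.resize(np.hstack([i,j]),(800,400),interpolation=cv2.INTER_CUBIC))
E
```

```text
scene0 counter z 0.0
[  136    33   193   123 10431] [372. 133.  27.] [798. 254. 233.] [ 17. 130. 110.]
[274 195  30  33 751] [ 608. -151.   28.] [670. -91. 106.] [  1. 230. 114.]
[173 197  32  33 766] [368. -91.  24.] [429. -30. 106.] [  1. 226. 116.]
[228 215  32  37 828] [ 483. -181.   31.] [ 551. -118.  148.] [ 14. 162.  72.]
[175 245  32  32 794] [ 347. -210.   31.] [ 410. -149.  106.] [  1. 228. 115.]
[260 298  34  36 914] [ 508. -390.   21.] [ 582. -317.  115.] [115.  28.  45.]
shelf top ((585.0630493164062, 196.31211853027344), (439.67242431640625, 124.7502212524414), 0.7283757925033569) [[370.45424408 134.18595215]
 [799.14027527 256.0879483 ]] n 7312
z6-16 [ 223  112   38   35 1024] ((589.391357421875, 167.54864501953125), 55.682579040527344)
side0 counter z 6.4
[ 264    0   86   32 2020] [  562. -1435.    22.] [  891. -1161.   143.] [15. 97. 78.]
[402   0  11  23 130] [  251. -1390.    24.] [  277. -1325.   127.] [73.5 88.  75. ]
[396   9   7  22  90] [  263. -1288.    20.] [  308. -1260.   100.] [73. 84. 80.]
[219  52  47  34 984] [ 761. -719.   24.] [ 892. -595.  113.] [30.  9. 81.]
[ 278  111   33   80 1468] [ 483. -351.   22.] [ 571. -111.  146.] [25. 28. 92.]
[232 150  26  39 846] [ 609. -145.   23.] [669. -84. 105.] [  0. 180.  89.]
[   89   155   274   180 19655] [ 365. -157.   27.] [795. 265. 233.] [ 17.  95. 132.]
shelf top ((584.9349975585938, 199.37167358398438), (441.8648681640625, 122.40985870361328), 0.6680135726928711) [[367.7379248  140.92791565]
 [798.10287598 260.61425293]] n 11929
z6-16 [ 203  254   49   43 1618] ((589.68603515625, 171.87464904785156), 54.96114730834961)
z6-16 [300 289  13  38 225] ((401.3865661621094, 203.00357055664062), 42.3481559753418)
```

View pics/crop0.png

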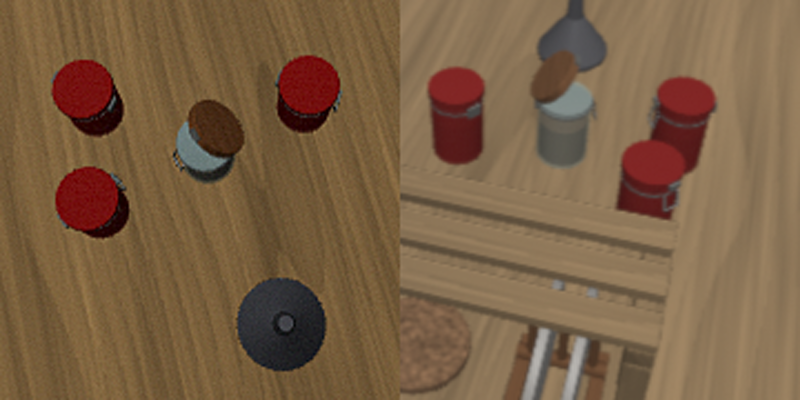

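The crop shows the clear glass jar with its brown lid raised (scene pixel (242,233), lid at (246,228)) and the wire clip on its lower-left side. This is the jar meant, and the three others are red.

The moves have no tilt axis, so I'll test what the arm does with its orientation beyond reach, out in free space.

Emit:
{"op": "apply_moves", "data": {
  "increments": [
    [0, 20, -35, 0, 1],
    [0, 30, -30, 0, 1],
    [0, 40, 0, 0, 1],
    [0, 40, 0, 0, 1],
    [0, 40, 0, 0, 1]
  ]
}}

```text
time_s: 0.57
tcp_pos: [358.1, 710.7, 296.6]
ee_rot: [0.727, 3.056, 0.002]
wrist_force: [-0.8, 0.5, 0.2]
grip_width: 1.003
finger_force: 0.0
```

Emit:
{"op": "apply_moves", "data": {
  "increments": [
    [0, 40, 0, 0, 1],
    [0, 40, 0, 0, 1],
    [0, 40, 0, 0, 1],
    [0, 40, 0, 0, 1],
    [0, 40, 0, 0, 1]
  ]
}}

```text
time_s: 0.98
tcp_pos: [420.3, 832.4, 294.4]
ee_rot: [0.726, 3.055, 0.011]
wrist_force: [0.9, 0.9, 1.3]
grip_width: 0.998
finger_force: 0.0
```

Emit:
{"op": "apply_moves", "data": {
  "increments": [
    [0, 40, 0, 0, 1],
    [0, 40, 0, 0, 1],
    [0, 40, 0, 0, 1]
  ]
}}

```text
time_s: 1.23
tcp_pos: [433.9, 859.5, 260.2]
ee_rot: [0.723, 3.042, 0.093]
wrist_force: [0.2, -0.6, 0.9]
grip_width: 0.997
finger_force: 0.0
```

```bash
python3 - <<'E'
from h import *
o=get_obs(); print(o); print(R.from_rotvec(o['ee_rot']).as_matrix().round(3))
f=load('scene0');g=load('side0');A=[]
for h in (f,g):
    P=cloud(h).reshape(-1,3); m=(abs(P[:,0]-512)<45)&(abs(P[:,1]+150)<45)&(P[:,2]>12)&(P[:,2]<82); q=P[m]; A.append(q)
    from scipy.optimize import least_squares
    r=least_squares(lambda c:np.hypot(q[:,0]-c[0],q[:,1]-c[1])-32,[512,-150],loss='soft_l1'); print('jar',len(q),r.x,abs(r.fun).mean())
    m=(abs(P[:,0]-530)<60)&(abs(P[:,1]+150)<60)&(P[:,2]>109)
    q=P[m]; c=q.mean(0); u,s,v=np.linalg.svd(q-c); print('lid',len(q),c,v[2],s,np.ptp(q,0),q[q[:,2].argmax()])
E
```

```text
{'time_s': 1.2333, 'qpos': array([ 1.03355017,  1.18167796,  0.05113584,  0.00495051,  1.84808647,
       -0.06887615]), 'qvel': array([ 0.003764  ,  0.07785654, -0.04066548,  0.01728641, -0.38351546,
        0.00797316]), 'tau': array([ 1.79335031e-03, -9.77086830e+01, -2.89421761e+01, -1.39802173e-02,
        6.54616915e-01, -9.95457085e-03]), 'tcp_pos': array([433.87170658, 859.49108924, 260.20826182]), 'ee_rot': array([0.72324978, 3.04180734, 0.09278678]), 'wrist_force': array([ 0.21016821, -0.59435636,  0.93780772]), 'moment': array([-0.10811546,  0.05447717, -0.04438416]), 'finger_force': 0.0, 'grip_width': 0.997217458375362}
[[-0.893  0.449  0.027]
 [ 0.45   0.891  0.055]
 [ 0.     0.061 -0.998]]
jar 106 [ 512.73236541 -149.01897625] 0.7165176767584539
lid 447 [ 525.41039957 -147.83565037  131.00948319] [0.65874998 0.15747586 0.73569683] [373.80533808 348.81326377  55.00031309] [52.02870163 65.76075702 41.51468918] [ 508.38648296 -152.74992993  150.63993793]
jar 449 [ 514.11839803 -146.80209532] 0.9314968053495546
lid 326 [ 524.58022782 -135.48596519  129.7126651 ] [-0.64012687 -0.25512368 -0.724672  ] [333.65131131 288.98046529  47.25656046] [52.50400708 65.76914649 40.5715392 ] [ 510.13296063 -149.12983606  149.98414538]
```

Emit:
{"op": "apply_moves", "data": {
  "increments": [
    [0, 40, 0, 0, 1],
    [0, 40, 0, 0, 1],
    [0, 40, 0, 0, 1],
    [0, 40, 0, 0, 1],
    [0, 40, 0, 0, 1]
  ]
}}

```text
time_s: 1.65
tcp_pos: [451.1, 894.0, 235.3]
ee_rot: [0.715, 3.005, 0.267]
wrist_force: [0.1, -0.2, 0.2]
grip_width: 0.996
finger_force: 0.0
```

Emit:
{"op": "apply_moves", "data": {
  "increments": [
    [0, -40, 0, 0, 1],
    [0, -40, 0, 0, 1],
    [0, -40, 0, 0, 1],
    [0, 0, 0, 0, 1]
  ]
}}

```text
time_s: 1.98
tcp_pos: [428.0, 847.2, 224.0]
ee_rot: [0.716, 3.011, 0.248]
wrist_force: [0.1, -0.1, -1.7]
grip_width: 0.997
finger_force: 0.0
```

```bash
python3 - <<'E'
from h import *
o=get_obs(); print(o['qpos'],o['tcp_pos']); print(R.from_rotvec(o['ee_rot']).as_matrix().round(3))
E
```

```text
[ 1.03001619  0.99954149  0.55942604  0.01325749  1.41925809 -0.07505279] [427.95916929 847.18873527 223.96039296]
[[-0.893  0.444  0.072]
 [ 0.45   0.881  0.146]
 [ 0.001  0.163 -0.987]]
```

Out of reach, the tool leans outward, and the lean stays. I'll swing to an azimuth of about 74° and build up the lean there, so the fingers point into the shelf.

Emit:
{"op": "apply_moves", "data": {
  "increments": [
    [38, 0, -10, 0, 1],
    [38, 0, -10, 0, 1],
    [38, 0, -10, 0, 1],
    [38, 0, -10, 0, 1],
    [38, 10, -10, 0, 1]
  ]
}}

```text
time_s: 2.4
tcp_pos: [261.3, 936.8, 280.4]
ee_rot: [0.714, 3.006, 0.265]
wrist_force: [1.1, 1.5, 0.2]
grip_width: 0.999
finger_force: 0.0
```

Emit:
{"op": "apply_moves", "data": {
  "increments": [
    [0, 40, -8, 0, 1],
    [0, 40, -8, 0, 1],
    [0, 40, -8, 0, 1],
    [0, 40, -8, 0, 1],
    [0, 40, -8, 0, 1]
  ]
}}

```text
time_s: 2.82
tcp_pos: [305.6, 958.1, 305.7]
ee_rot: [0.707, 2.981, 0.431]
wrist_force: [-0.4, -0.3, 0.9]
grip_width: 0.999
finger_force: 0.0
```

Emit:
{"op": "apply_moves", "data": {
  "increments": [
    [0, 40, -8, 0, 1],
    [0, 40, -8, 0, 1],
    [0, 40, -8, 0, 1],
    [0, 40, -8, 0, 1],
    [0, 40, -8, 0, 1]
  ]
}}

```text
time_s: 3.23
tcp_pos: [335.9, 964.7, 344.6]
ee_rot: [0.695, 2.943, 0.601]
wrist_force: [0.0, 0.5, -0.2]
grip_width: 0.998
finger_force: 0.0
```

```bash
python3 - <<'E'
from h import *
o=get_obs(); print(o['qpos'],o['tcp_pos']); M=R.from_rotvec(o['ee_rot']).as_matrix();print(M.round(3),np.degrees([np.arccos(-M[2,2]),np.arctan2(M[1,2],M[0,2])]))
E
```

```text
[1.16899164 1.113571   0.04740534 0.00852036 1.58405641 0.06405954] [335.94793773 964.67777898 344.59163653]
[[-0.897  0.419  0.143]
 [ 0.441  0.822  0.359]
 [ 0.033  0.385 -0.922]] [22.72614637 68.24190922]
```

Emit:
{"op": "apply_moves", "data": {
  "increments": [
    [14, 36, -4, 0, 1],
    [14, 36, -4, 0, 1],
    [14, 36, -4, 0, 1],
    [14, 36, -4, 0, 1],
    [14, 36, -4, 0, 1]
  ]
}}

```text
time_s: 3.65
tcp_pos: [297.7, 993.0, 376.2]
ee_rot: [0.681, 2.903, 0.757]
wrist_force: [-0.1, 0.4, 0.6]
grip_width: 0.995
finger_force: 0.0
```

Emit:
{"op": "apply_moves", "data": {
  "increments": [
    [14, 36, -4, 0, 1],
    [14, 36, -4, 0, 1],
    [14, 36, -4, 0, 1],
    [14, 36, -4, 0, 1],
    [14, 36, -4, 0, 1]
  ]
}}

```text
time_s: 4.07
tcp_pos: [266.3, 1009.7, 422.7]
ee_rot: [0.668, 2.857, 0.912]
wrist_force: [-0.7, 0.1, 0.4]
grip_width: 0.998
finger_force: 0.0
```

```bash
python3 - <<'E'
from h import *
o=get_obs(); print(o['qpos'],o['tcp_pos']); M=R.from_rotvec(o['ee_rot']).as_matrix();print(M.round(3),np.degrees([np.arccos(-M[2,2]),np.arctan2(M[1,2],M[0,2])]))
E
```

```text
[ 1.25382093  1.0555262   0.04835612 -0.01668125  1.43152613  0.13982806] [ 266.2979845  1009.6953387   422.67619621]
[[-0.903  0.384  0.193]
 [ 0.425  0.73   0.536]
 [ 0.065  0.566 -0.822]] [34.74416694 70.17769315]
```

Emit:
{"op": "apply_moves", "data": {
  "increments": [
    [12, 36, -4, 0, 1],
    [12, 36, -4, 0, 1],
    [12, 36, -4, 0, 1],
    [12, 36, -4, 0, 1],
    [12, 36, -4, 0, 1]
  ]
}}

```text
time_s: 4.48
tcp_pos: [244.5, 1014.9, 478.9]
ee_rot: [0.652, 2.808, 1.06]
wrist_force: [0.3, 0.5, -0.3]
grip_width: 1.002
finger_force: 0.0
```

Emit:
{"op": "apply_moves", "data": {
  "increments": [
    [5, 36, -4, 0, 1],
    [0, 20, 0, 0, 1],
    [0, -10, -10, 0, 1],
    [0, -20, -20, 0, 1],
    [0, -20, -20, 0, 1]
  ]
}}

```text
time_s: 4.9
tcp_pos: [228.7, 959.7, 496.4]
ee_rot: [0.649, 2.793, 1.097]
wrist_force: [0.8, 2.5, 0.6]
grip_width: 0.997
finger_force: 0.0
```

```bash
cat > kin.py <<'E'
import numpy as np
from scipy.spatial.transform import Rotation as R
from scipy.optimize import least_squares
def fk(q,p):
    a1,H,L1,e,L2,L3=p[:6]
    ry=lambda a:R.from_rotvec([0,a,0]).as_matrix(); rz=lambda a:R.from_rotvec([0,0,a]).as_matrix()
    M=rz(q[0]); x=M@[a1,0,H]
    M=M@ry(q[1]); x=x+M@[0,0,L1]
    M=M@ry(q[2]); x=x+M@[e,0,L2]
    M=M@rz(q[3])@ry(q[4]); x=x+M@[0,0,L3]
    return x,M@rz(q[5]+p[6])
D=[([9.98379474e-01,4.91590237e-01,1.55944784,0,1.09170089,-.105617818],[281.136,557.949,230.709]),
([1.03355017,1.18167796,.05113584,.00495051,1.84808647,-.06887615],[433.8717,859.4911,260.208]),
([1.03001619,.99954149,.55942604,.01325749,1.41925809,-.07505279],[427.959,847.189,223.96]),
([1.16899164,1.113571,.04740534,.00852036,1.58405641,.06405954],[335.948,964.678,344.592]),
([1.25382093,1.0555262,.04835612,-.01668125,1.43152613,.13982806],[266.298,1009.695,422.676])]
E
python3 - <<'E'
from h import *; from kin import *
o=get_obs(); q,t=o['qpos'],o['tcp_pos']; M=R.from_rotvec(o['ee_rot']).as_matrix();print(q,t,M.round(3),np.degrees([np.arccos(-M[2,2]),np.arctan2(M[1,2],M[0,2])]))
D.append((q,t))
r=least_squares(lambda p:np.concatenate([fk(a,np.r_[p,0])[0]-b for a,b in D]),[0,300,500,0,500,250]); print(r.x.round(1),abs(r.fun).max())
for k in range(-4,5):
    p=np.r_[r.x,k*np.pi/4]; E=fk(q,p)[1].T@M
    if np.trace(E)>2.9: print('tool offset',k,np.trace(E)); np.save('kin.npy',p)
E
```

```text
[ 1.27563214  0.76363587  0.54403285 -0.02419068  1.10021075  0.16422287] [228.67167344 959.72387737 496.37540426] [[-0.908  0.359  0.215]
 [ 0.41   0.656  0.634]
 [ 0.086  0.664 -0.742]] [42.06020975 71.24412307]
[  1.1 196.2 586.   44.9 411.1 252.3] 62.75823438220837
tool offset 2 2.999999999999999
```

```bash
python3 - <<'E'
from h import *; from kin import *
import kin
o=get_obs(); D.append((o['qpos'],o['tcp_pos']))
ry=lambda a:R.from_rotvec([0,a,0]).as_matrix(); rz=lambda a:R.from_rotvec([0,0,a]).as_matrix()
rows=[];b=[]
# linear: t = rz(q0)[a1,y,H] + M1[x,0,L1]+M2[e,0,L2]+M4[w,0,L3]
for q,t in D:
    M0=rz(q[0]);M1=M0@ry(q[1]);M2=M1@ry(q[2]);M3=M2@rz(q[3])@ry(q[4])
    rows.append(np.c_[M0,M1[:,[0,2]],M2[:,[0,2]],M3[:,[0,1,2]]]); b.append(t)
A=np.vstack(rows);b=np.concatenate(b); s=np.linalg.lstsq(A,b,rcond=1e-6); print(s[0].round(1),s[2],s[3].round(3)); print((A@s[0]-b).reshape(-1,3).round(1))
E
```

```text
[ -0.   65.9 196.7   0.  586.8  43.1 411.    0.    0.  255.2] 10 [4.789 4.789 3.464 0.931 0.931 0.434 0.434 0.094 0.093 0.01 ]
[[ 0. -0. -0.]
 [ 0.  0.  0.]
 [ 0. -0.  0.]
 [-0. -0. -0.]
 [-0.  0.  0.]
 [-0. -0.  0.]]
```

```bash
cat > kin.py <<'E'
import numpy as np
from scipy.spatial.transform import Rotation as R
from scipy.optimize import least_squares
ry=lambda a:R.from_rotvec([0,a,0]).as_matrix(); rz=lambda a:R.from_rotvec([0,0,a]).as_matrix()
LO=np.array([-3.1,-.84,.05,-1.13,.06,-2.69]);HI=np.array([3.1,2.19,2.79,4.28,2.93,2.69])
def fk(q,full=False):
    M0=rz(q[0]);M1=M0@ry(q[1]);M2=M1@ry(q[2]);M3=M2@rz(q[3])@ry(q[4])
    s=M0@[0,65.9,196.7]; e=s+586.8*M1[:,2]; w=e+M2@[43.1,0,411.0]
    t=w+255.2*M3[:,2]; M=M3@rz(q[5]+np.pi/2)
    return (t,M,e,w) if full else (t,M)
def ik(t,M,q0):
    def f(q):
        a,B=fk(q); return np.r_[(a-t)/100,R.from_matrix(B.T@M).as_rotvec()*2]
    r=least_squares(f,np.clip(q0,LO+1e-3,HI-1e-3),bounds=(LO,HI)); return r.x,abs(r.fun).max()
E
python3 - <<'E'
from h import *; from kin import *
np.set_printoptions(suppress=True,precision=2)
o=get_obs(); q=o['qpos']; M=R.from_rotvec(o['ee_rot']).as_matrix()
z=M[:,2]; u=z[:2]/np.hypot(*z[:2]); x=-np.r_[-z[2]*u,np.hypot(*z[:2])]
a=M.T@x; yaw=np.arctan2(a[1],a[0]); print('yaw',yaw); T=M@rz(yaw); print(T)
s0=np.array([229,960,496.]); P=[s0,[372,410,480],[450,50,430],[515,-140,250],[515,-140,110],[521,-135,48],[580,60,150],[600,183,60]]
prev=s0
for p in P:
    p=np.array(p,float)
    for k in (0.25,.5,.75,1): q,e=ik(prev+(p-prev)*k,T,q); print(prev+(p-prev)*k,q,round(e,3),'elb',fk(q,1)[2],'wr',fk(q,1)[3])
    prev=p
E
```

```text
yaw -1.7001481234290536
[[-0.24 -0.95  0.22]
 [-0.7   0.32  0.63]
 [-0.67  0.   -0.74]]
[229. 960. 496.] [ 1.28  0.76  0.54 -0.02  1.1  -1.54] 0.0 elb [ 55.21 407.73 620.24] wr [174.03 798.12 685.47]
[229. 960. 496.] [ 1.28  0.76  0.54 -0.02  1.1  -1.54] 0.0 elb [ 55.21 407.73 620.24] wr [174.03 798.12 685.47]
[229. 960. 496.] [ 1.28  0.76  0.54 -0.02  1.1  -1.54] 0.0 elb [ 55.21 407.73 620.24] wr [174.03 798.12 685.47]
[229. 960. 496.] [ 1.28  0.76  0.54 -0.02  1.1  -1.54] 0.0 elb [ 55.21 407.73 620.24] wr [174.03 798.12 685.47]
[264.75 822.5  492.  ] [ 1.17  0.49  1.05  0.07  0.87 -1.67] 0.0 elb [ 48.31 281.56 713.48] wr [209.78 660.62 681.47]
[300.5 685.  488. ] [ 1.02  0.29  1.37  0.22  0.77 -1.9 ] 0.0 elb [ 32.66 178.34 758.67] wr [245.53 523.12 677.47]
[336.25 547.5  484.  ] [ 0.8   0.13  1.6   0.42  0.78 -2.22] 0.0 elb [  3.49  98.4  778.92] wr [281.28 385.62 673.47]
[372. 410. 480.] [ 0.5  -0.    1.75  0.61  0.91 -2.58] 0.0 elb [-31.63  57.82 783.5 ] wr [317.03 248.12 669.47]
[391.5 320.  467.5] [ 0.3  -0.05  1.8   0.62  1.02 -2.69] 0.099 elb [-46.99  54.3  782.81] wr [331.7 
[... 2028 characters left out ...]
65.25  11.25 124.5 ] [-0.09  0.48  1.92  0.16  0.54 -2.69] 1.137 elb [277.98  42.   715.97] wr [520.42  20.94 381.96]
[580.  60. 150.] [-0.03  0.46  1.86  0.24  0.63 -2.69] 1.012 elb [264.57  58.35 721.37] wr [533.94  50.64 408.06]
[585.    90.75 127.5 ] [ 0.02  0.5   1.87  0.26  0.57 -2.69] 1.0 elb [282.21  72.06 710.35] wr [537.19  77.62 385.19]
[590.  121.5 105. ] [ 0.07  0.55  1.87  0.28  0.52 -2.69] 0.986 elb [300.17  87.39 697.64] wr [541.11 104.51 362.33]
[595.   152.25  82.5 ] [ 0.12  0.59  1.86  0.3   0.48 -2.69] 0.972 elb [317.92 104.27 683.25] wr [545.6  131.41 339.44]
[600. 183.  60.] [ 0.16  0.64  1.84  0.32  0.44 -2.69] 0.957 elb [335.01 122.53 667.27] wr [550.55 158.38 316.5 ]
```

```bash
python3 - <<'E'
from h import *; from kin import *
np.set_printoptions(suppress=True,precision=2)
o=get_obs(); q0=o['qpos']
for th in (42,53):
  for az in (71,80):
    th_=np.radians(th); u=np.r_[np.cos(np.radians(az)),np.sin(np.radians(az)),0]; zz=np.r_[0,0,1.]
    z=np.sin(th_)*u-np.cos(th_)*zz; x=np.cos(th_)*u+np.sin(th_)*zz; T=np.c_[x,np.cross(z,x),z]; q=q0+[0,0,0,0,0,1.45]
    print(th,az)
    s0=np.array([229,960,496.]);
    if th==53: s0=np.array([229,900,560.])
    prev=s0
    for p in [s0,[372,410,480],[450,50,430],[515,-140,250],[515,-140,110],[521,-135,48],[580,60,150],[600,183,60]]:
        p=np.array(p,float)
        for k in (0.5,1): q,e=ik(prev+(p-prev)*k,T,q)
        cam=p+T@[79,0,-142]
        print(p,q,round(e,3),'elb',fk(q,1)[2],'wr',fk(q,1)[3],'cam',cam); prev=p
E
```

```text
42 71
[229. 960. 496.] [ 1.28  0.77  0.54 -0.03  1.1   1.61] 0.0 elb [ 54.96 408.13 619.89] wr [173.41 798.54 685.65] cam [217.18 925.67 654.39]
[372. 410. 480.] [ 0.5  -0.    1.75  0.61  0.91  0.57] 0.0 elb [-31.97  57.62 783.5 ] wr [316.41 248.54 669.65] cam [360.18 375.67 638.39]
[450.  50. 430.] [-0.44  0.04  1.83  0.74  1.42 -0.28] 0.0 elb [ 50.45  49.17 782.97] wr [ 394.41 -111.46  619.65] cam [438.18  15.67 588.39]
[ 515. -140.  250.] [-0.7   0.44  1.8   0.71  1.3  -0.71] 0.0 elb [ 233.08 -110.46  727.88] wr [ 459.41 -301.46  439.65] cam [ 503.18 -174.33  408.39]
[ 515. -140.  110.] [-0.7   0.65  1.91  0.79  1.07 -0.94] 0.0 elb [ 312.35 -177.36  665.37] wr [ 459.41 -301.46  299.65] cam [ 503.18 -174.33  268.39]
[ 521. -135.   48.] [-0.69  0.75  1.92  0.86  0.98 -1.04] 0.0 elb [ 352.54 -203.9   624.27] wr [ 465.41 -296.46  237.65] cam [ 509.18 -169.33  206.39]
[580.  60. 150.] [-0.31  0.57  1.92  0.99  0.93 -0.71] 0.0 elb [319.35 -34.68 692.17] wr [ 524.41 -101.46  339.65] cam [568.18  25.67 308.39]
[600. 183.  60.] [-0.08  0.73  1.94  1.28  0.74 -0.85] 0.0 elb [394.66  33.8  6
[... 2815 characters left out ...]
 1.74  0.75  1.5  -0.86] 0.0 elb [ 266.45 -149.99  701.86] wr [ 479.61 -340.72  403.58] cam [ 503.56 -204.86  398.55]
[ 515. -140.  110.] [-0.73  0.74  1.82  0.78  1.3  -1.06] 0.0 elb [ 338.24 -214.22  630.73] wr [ 479.61 -340.72  263.58] cam [ 503.56 -204.86  258.55]
[ 521. -135.   48.] [-0.72  0.84  1.83  0.82  1.21 -1.14] 0.0 elb [ 373.54 -238.06  587.18] wr [ 485.61 -335.72  201.58] cam [ 509.56 -199.86  196.55]
[580.  60. 150.] [-0.37  0.65  1.87  1.03  1.16 -0.9 ] 0.0 elb [355.31 -67.23 663.51] wr [ 544.61 -140.72  303.58] cam [568.56  -4.86 298.55]
[600. 183.  60.] [-0.15  0.81  1.89  1.28  0.99 -1.03] 0.0 elb [428.3    2.65 603.18] wr [564.61 -17.72 213.58] cam [588.56 118.14 208.55]
```

Emit:
{"op": "apply_moves", "data": {
  "increments": [
    [0, 30, 25, 0, 1],
    [0, 38, 10, 0, 1],
    [0, 40, 0, 0, 1],
    [0, 40, 0, 0, 1],
    [5, 40, 0, 0, 1]
  ]
}}

```text
time_s: 5.32
tcp_pos: [266.5, 999.5, 539.8]
ee_rot: [0.64, 2.758, 1.185]
wrist_force: [-0.1, 0.1, 0.5]
grip_width: 0.998
finger_force: 0.0
```

Emit:
{"op": "apply_moves", "data": {
  "increments": [
    [5, 40, 0, 0, 1],
    [5, 40, 0, 0, 1],
    [5, 40, 0, 0, 1],
    [5, 40, 0, 0, 1],
    [5, 40, 0, 0, 1]
  ]
}}

```text
time_s: 5.73
tcp_pos: [272.3, 988.7, 605.6]
ee_rot: [0.616, 2.686, 1.344]
wrist_force: [0.8, -0.5, 1.0]
grip_width: 1.003
finger_force: 0.0
```

Emit:
{"op": "apply_moves", "data": {
  "increments": [
    [5, 40, 0, 0, 1],
    [5, 40, 0, 0, 1],
    [5, 20, 0, 0, 1],
    [0, -10, 0, 0, 1],
    [0, -20, -20, 0, 1]
  ]
}}

```text
time_s: 6.15
tcp_pos: [263.2, 961.9, 621.4]
ee_rot: [0.608, 2.653, 1.408]
wrist_force: [0.1, 2.7, 0.4]
grip_width: 1.001
finger_force: 0.0
```

```bash
cat > st.py <<'E'
from h import *; from kin import *
np.set_printoptions(suppress=True,precision=3)
def st():
    o=get_obs(); M=R.from_rotvec(o['ee_rot']).as_matrix(); z=M[:,2]
    print('t',o['time_s'],'q',o['qpos'],'p',o['tcp_pos'],'lean',np.degrees([np.arccos(-z[2]),np.arctan2(z[1],z[0])]),'F',o['wrist_force'],o['grip_width'],o['finger_force'])
    x=np.r_[-z[2]*z[:2]/np.hypot(*z[:2]),np.hypot(*z[:2])]; a=M.T@x; print('yaw to level(cam up)',np.arctan2(a[1],a[0])); print(M)
    return o,M
def go(*T):
    "tool-axis shifts through world targets"
    o,M=st(); p=o['tcp_pos']
    for t in T:
        t=np.array(t,float); d=M.T@(t-p); print(t,'tool shift',d.round(1),'rows>=',np.ceil(np.linalg.norm(d)/41.7)); p=t
E
python3 -c "
from st import *
st()"
```

```text
t 6.15 q [1.231 0.743 0.378 0.028 1.063 0.11 ] p [263.184 961.906 621.44 ] lean [54.851 72.279] F [0.122 2.728 0.434] 1.0006656005139902 0.0
yaw to level(cam up) 1.4293421954887402
[[-0.918  0.308  0.249]
 [ 0.379  0.5    0.779]
 [ 0.115  0.809 -0.576]]
```

Emit:
{"op": "apply_moves", "data": {
  "increments": [
    [0, 0, 0, 0.12, 0.5],
    [0, 0, 0, 0.12, 0],
    [0, 0, 0, 0.12, 0],
    [0, 0, 0, 0.12, 0],
    [0, 0, 0, 0.12, 0]
  ]
}}

```text
time_s: 6.57
tcp_pos: [262.3, 960.6, 625.2]
ee_rot: [-1.321, -2.265, -1.331]
wrist_force: [-0.4, -0.1, 0.1]
grip_width: 0.304
finger_force: 0.0
```

Emit:
{"op": "apply_moves", "data": {
  "increments": [
    [0, 0, 0, 0.12, 0],
    [0, 0, 0, 0.12, 0],
    [0, 0, 0, 0.12, 0],
    [0, 0, 0, 0.12, 0],
    [0, 0, 0, 0.12, 0]
  ]
}}

```text
time_s: 6.98
tcp_pos: [262.3, 960.7, 625.0]
ee_rot: [-1.799, -1.652, -1.103]
wrist_force: [-0.1, 0.4, 0.4]
grip_width: -0.001
finger_force: 0.0
```

Emit:
{"op": "apply_moves", "data": {
  "increments": [
    [0, 0, 0, 0.12, 0],
    [0, 0, 0, 0.11, 0],
    [0, 0, 0, 0, 0]
  ]
}}

```text
time_s: 7.23
tcp_pos: [262.3, 960.7, 625.0]
ee_rot: [-1.931, -1.403, -1.0]
wrist_force: [-0.2, -0.9, -0.1]
grip_width: -0.002
finger_force: 0.0
```

```bash
python3 -c "
from st import *
go([372,410,480],[450,50,430],[505,-140,260])"
```

```text
t 7.2333 q [1.232 0.742 0.374 0.028 1.068 1.545] p [262.317 960.7   624.988] lean [54.954 72.306] F [-0.231 -0.859 -0.051] -0.0015062050405739412 0.0
yaw to level(cam up) -0.005591845231612561
[[ 0.18   0.952  0.249]
 [ 0.545 -0.307  0.78 ]
 [ 0.819 -0.005 -0.574]]
[372. 410. 480.] tool shift [-399.3  274.1 -319. ] rows>= 14.0
[450.  50. 430.] tool shift [-223.2  185.  -232.7] rows>= 9.0
[ 505. -140.  260.] tool shift [-232.9  111.5  -36.9] rows>= 7.0
```

Emit:
{"op": "apply_moves", "data": {
  "increments": [
    [-26, 18, -21, 0, 0],
    [-27, 18, -21, 0, 0],
    [-27, 18, -21, 0, 0],
    [-27, 18, -21, 0, 0],
    [-27, 18, -21, 0, 0]
  ]
}}

```text
time_s: 7.65
tcp_pos: [296.1, 792.3, 580.0]
ee_rot: [-1.926, -1.414, -1.005]
wrist_force: [0.6, 0.5, 1.3]
grip_width: 0.001
finger_force: 0.0
```

Emit:
{"op": "apply_moves", "data": {
  "increments": [
    [-27, 18, -21, 0, 0],
    [-27, 18, -21, 0, 0],
    [-27, 18, -21, 0, 0],
    [-27, 18, -21, 0, 0],
    [-27, 18, -21, 0, 0]
  ]
}}

```text
time_s: 8.07
tcp_pos: [332.2, 609.5, 530.2]
ee_rot: [-1.925, -1.414, -1.006]
wrist_force: [0.7, -0.7, -0.2]
grip_width: 0.001
finger_force: 0.0
```

Emit:
{"op": "apply_moves", "data": {
  "increments": [
    [-27, 18, -21, 0, 0],
    [-27, 18, -21, 0, 0],
    [-27, 18, -21, 0, 0],
    [-27, 18, -21, 0, 0],
    [-27, 18, -21, 0, 0]
  ]
}}

```text
time_s: 8.48
tcp_pos: [368.2, 426.7, 480.3]
ee_rot: [-1.925, -1.415, -1.006]
wrist_force: [1.2, -0.0, -0.4]
grip_width: 0.001
finger_force: 0.0
```

Emit:
{"op": "apply_moves", "data": {
  "increments": [
    [-22, 18, -23, 0, 0],
    [-22, 18, -23, 0, 0],
    [-22, 18, -23, 0, 0],
    [-22, 18, -23, 0, 0],
    [-22, 18, -23, 0, 0]
  ]
}}

```text
time_s: 8.9
tcp_pos: [406.3, 249.4, 456.5]
ee_rot: [-1.926, -1.415, -1.006]
wrist_force: [0.6, 0.6, 0.4]
grip_width: -0.004
finger_force: 0.0
```

```bash
python3 -c "
from st import *
go([450,50,430],[505,-140,260])"
```

```text
t 8.9 q [-0.045 -0.055  1.971  1.036  1.164 -0.155] p [406.344 249.392 456.52 ] lean [54.964 72.262] F [0.608 0.588 0.387] -0.004091618225917057 0.0
yaw to level(cam up) 0.00640704650254876
[[ 0.169  0.954  0.249]
 [ 0.549 -0.301  0.78 ]
 [ 0.819  0.005 -0.574]]
[450.  50. 430.] tool shift [-123.8  101.5 -129.4] rows>= 5.0
[ 505. -140.  260.] tool shift [-234.2  108.8  -36.9] rows>= 7.0
```

Emit:
{"op": "apply_moves", "data": {
  "increments": [
    [-20, 17, -21, 0, 0],
    [-21, 17, -22, 0, 0],
    [-21, 17, -22, 0, 0],
    [-21, 17, -22, 0, 0],
    [-20, 17, -22, 0, 0]
  ]
}}

```text
time_s: 9.32
tcp_pos: [442.5, 81.9, 434.5]
ee_rot: [-1.927, -1.415, -1.005]
wrist_force: [0.7, 0.4, 0.8]
grip_width: 0.004
finger_force: 0.0
```

Emit:
{"op": "apply_moves", "data": {
  "increments": [
    [-20, 16, -20, 0, 0],
    [-32, 16, -8, 0, 0],
    [-32, 16, -5, 0, 0],
    [-32, 15, -5, 0, 0],
    [-32, 15, -5, 0, 0]
  ]
}}

```text
time_s: 9.73
tcp_pos: [480.6, -56.0, 337.1]
ee_rot: [-1.927, -1.415, -1.005]
wrist_force: [0.3, 0.2, 0.6]
grip_width: 0.002
finger_force: 0.0
```

```bash
python3 -c "
from st import *
go([515,-142,200],[515,-142,160],[515,-142,112])
grab('scene','scene1');grab('side','side1')
cv2.imwrite('pics/pair1.png',cv2.resize(np.hstack([cv2.imread('pics/scene1.png'),cv2.imread('pics/side1.png')]),(800,300)))"
```

```text
t 9.7333 q [-0.684  0.301  1.887  0.87   1.481 -0.71 ] p [480.601 -55.972 337.118] lean [54.871 72.261] F [0.261 0.238 0.641] 0.0015751021992305996 0.0
yaw to level(cam up) 0.005778454199814496
[[ 0.17   0.953  0.249]
 [ 0.55  -0.302  0.779]
 [ 0.818  0.005 -0.575]]
[ 515. -142.  200.] tool shift [-153.6   58.1   20.5] rows>= 4.0
[ 515. -142.  160.] tool shift [-32.7  -0.2  23. ] rows>= 1.0
[ 515. -142.  112.] tool shift [-39.3  -0.2  27.6] rows>= 2.0
```

View pics/pair1.png

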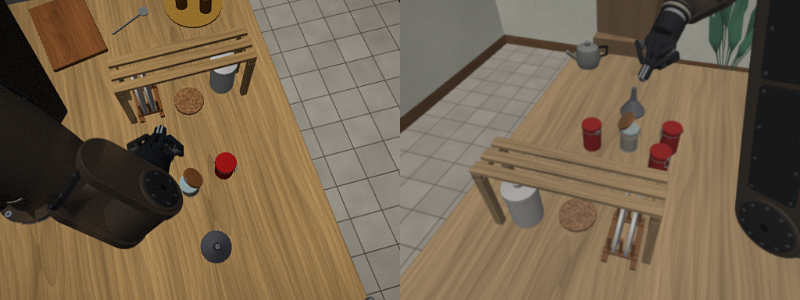

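Scene and side views: the arm hovers over the jar (pair pixel (190,185) left, (628,130) right). Shelf, plates, canister and funnel are undisturbed, and the slim gripper carries no bulky camera. Next, shut the lid.

Emit:
{"op": "apply_moves", "data": {
  "increments": [
    [-38, 14, 5, 0, 0],
    [-38, 15, 5, 0, 0],
    [-38, 15, 5, 0, 0],
    [-38, 15, 5, 0, 0],
    [-16, 0, 11, 0, 0]
  ]
}}

```text
time_s: 10.25
tcp_pos: [516.2, -142.7, 180.0]
ee_rot: [-1.929, -1.413, -1.004]
wrist_force: [-0.3, -0.5, -0.1]
grip_width: 0.0
finger_force: 0.0
```

Emit:
{"op": "apply_moves", "data": {
  "increments": [
    [-16, 0, 11, 0, 0],
    [0, 0, 0, 0, 0]
  ]
}}

```text
time_s: 10.42
tcp_pos: [514.5, -139.9, 161.0]
ee_rot: [-1.926, -1.409, -1.001]
wrist_force: [0.2, -0.9, -0.2]
grip_width: 0.0
finger_force: 0.0
```

```bash
python3 -c "
from st import *
go([515,-142,150],[515,-142,125],[515,-142,112])"
```

```text
t 10.4167 q [-0.761  0.647  1.865  0.863  1.316 -0.991] p [ 514.502 -139.907  160.955] lean [54.967 72.478] F [ 0.234 -0.875 -0.184] 0.0004535568019659536 0.0
yaw to level(cam up) -0.0017090279258538483
[[ 0.174  0.953  0.247]
 [ 0.547 -0.302  0.781]
 [ 0.819 -0.001 -0.574]]
[ 515. -142.  150.] tool shift [-10.    1.1   4.8] rows>= 1.0
[ 515. -142.  125.] tool shift [-20.5   0.   14.4] rows>= 1.0
[ 515. -142.  112.] tool shift [-10.6   0.    7.5] rows>= 1.0
```

Emit:
{"op": "apply_moves", "data": {
  "increments": [
    [-7, 1, 3, 0, 0],
    [-7, 0, 4, 0, 0],
    [-6, 0, 4, 0, 0],
    [-5, 0, 4, 0, 0],
    [-5, 0, 3, 0, 0]
  ]
}}

```text
time_s: 10.83
tcp_pos: [515.2, -143.1, 128.2]
ee_rot: [-1.929, -1.411, -1.002]
wrist_force: [0.2, 0.8, -0.1]
grip_width: -0.004
finger_force: 0.0
```

Emit:
{"op": "apply_moves", "data": {
  "increments": [
    [-4, 0, 3, 0, 0],
    [-3, 0, 2, 0, 0],
    [-1, 0, 1, 0, 0],
    [0, 0, 0, 0, 0]
  ]
}}

```text
time_s: 11.17
tcp_pos: [515.2, -142.8, 118.1]
ee_rot: [-1.928, -1.409, -1.002]
wrist_force: [0.1, 0.2, 0.4]
grip_width: 0.001
finger_force: 0.0
```

```bash
python3 -c "
from st import *
go([515,-142,112])"
```

```text
t 11.1667 q [-0.764  0.718  1.877  0.881  1.262 -1.059] p [ 515.153 -142.777  118.079] lean [54.919 72.351] F [0.06  0.195 0.376] 0.000659610084129447 5.374706429250864e-05
yaw to level(cam up) -0.0005758878589100894
[[ 0.175  0.953  0.248]
 [ 0.548 -0.303  0.78 ]
 [ 0.818 -0.    -0.575]]
[ 515. -142.  112.] tool shift [-4.6 -0.4  4.1] rows>= 1.0
```

```bash
python3 -c "
from st import *
f=grab('side','side2'); P=cloud(f).reshape(-1,3)
print(proj(f,[[513,-148,104],[515,-143,118]]))
g=grab('scene','scene2'); a=f['image'][110:210,240:340,::-1]; u=proj(g,[513,-148,104])[0].astype(int); b=g['image'][u[1]-50:u[1]+50,u[0]-50:u[0]+50,::-1]
cv2.imwrite('pics/crop2.png',cv2.resize(np.hstack([a,b]),(800,400),interpolation=cv2.INTER_CUBIC))"
```

```text
[[294.593 159.041]
 [293.755 155.948]]
```

View pics/crop2.png

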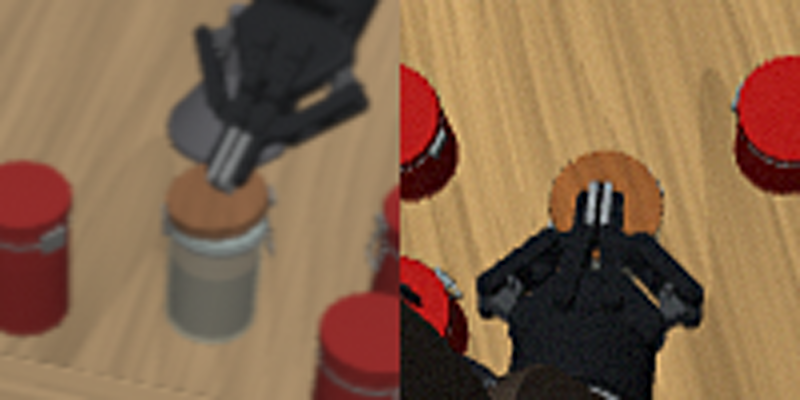

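The crop shows the fingertips on the lid, with the lid almost flat. I'll press on in small steps until there is force.

Emit:
{"op": "apply_moves", "data": {
  "increments": [
    [-1.6, 0, 1.1, 0, 0],
    [-1.6, 0, 1.1, 0, 0],
    [0, 0, 0, 0, 0]
  ]
}}

```text
time_s: 11.52
tcp_pos: [515.1, -142.9, 114.3]
ee_rot: [-1.929, -1.409, -1.002]
wrist_force: [-0.0, -0.2, -0.1]
grip_width: -0.0
finger_force: 0.2
```

Emit:
{"op": "apply_moves", "data": {
  "increments": [
    [-1, 0, 0.7, 0, 0],
    [0, 0, 0, 0, 0]
  ]
}}

```text
time_s: 11.68
tcp_pos: [515.1, -142.9, 113.1]
ee_rot: [-1.929, -1.409, -1.002]
wrist_force: [-0.3, -0.7, 1.4]
grip_width: -0.003
finger_force: 0.2
```

Emit:
{"op": "apply_moves", "data": {
  "increments": [
    [-1, 0, 0.7, 0, 0],
    [0, 0, 0, 0, 0]
  ]
}}

```text
time_s: 11.85
tcp_pos: [515.1, -142.9, 111.9]
ee_rot: [-1.929, -1.409, -1.002]
wrist_force: [-1.6, -0.1, 0.0]
grip_width: -0.005
finger_force: 0.2
```

Emit:
{"op": "apply_moves", "data": {
  "increments": [
    [-1, 0, 0.7, 0, 0],
    [0, 0, 0, 0, 0]
  ]
}}

```text
time_s: 12.02
tcp_pos: [515.2, -142.9, 111.1]
ee_rot: [-1.928, -1.409, -1.003]
wrist_force: [-1.9, -1.6, 4.6]
grip_width: -0.001
finger_force: 2.4
```

Emit:
{"op": "apply_moves", "data": {
  "increments": [
    [-1, 0, 0.7, 0, 0],
    [0, 0, 0, 0, 0]
  ]
}}

```text
time_s: 12.18
tcp_pos: [515.3, -142.8, 110.8]
ee_rot: [-1.927, -1.409, -1.005]
wrist_force: [-3.3, -2.3, 13.4]
grip_width: -0.004
finger_force: 6.6
```

Emit:
{"op": "apply_moves", "data": {
  "increments": [
    [-0.8, 0, 0.6, 0, 0],
    [0, 0, 0, 0, 0]
  ]
}}

```text
time_s: 12.35
tcp_pos: [515.3, -142.8, 110.6]
ee_rot: [-1.926, -1.409, -1.006]
wrist_force: [-5.2, -3.9, 19.3]
grip_width: 0.001
finger_force: 10.3
```

Force rose sharply at the expected height, so the lid is shut. I'll back off, open and re-measure the jar.

Emit:
{"op": "apply_moves", "data": {
  "increments": [
    [6, 0, -4, 0, 0],
    [14, 0, -12, 0, 0.3],
    [0, 0, -35, 0, 0.6],
    [-5, 0, -35, 0, 1],
    [-15, 0, -30, 0, 1]
  ]
}}

```text
time_s: 12.77
tcp_pos: [486.3, -234.1, 177.4]
ee_rot: [-1.929, -1.413, -1.002]
wrist_force: [1.0, -0.5, -0.7]
grip_width: 0.565
finger_force: 0.0
```

```bash
python3 - <<'E'
from st import *
from scipy.optimize import least_squares
for n in ('side','scene'):
    f=grab(n,n+'3'); C=cloud(f); P=C.reshape(-1,3); hsv=cv2.cvtColor(f['image'],cv2.COLOR_RGB2HSV).reshape(-1,3)
    m=(np.hypot(P[:,0]-513,P[:,1]+148)<50)&(P[:,2]>12)&(P[:,2]<85)&(hsv[:,2]>45)
    q=P[m]; r=least_squares(lambda c:np.hypot(q[:,0]-c[0],q[:,1]-c[1])-32,[513,-148],loss='soft_l1'); print(n,'wall',len(q),r.x,abs(r.fun).mean())
    m=(np.hypot(P[:,0]-513,P[:,1]+148)<50)&(P[:,2]>96)&(P[:,2]<115)&(hsv[:,1]>90)&(hsv[:,2]>45)
    q=P[m]; print('lid',len(q),np.median(q[:,2]),np.percentile(q[:,2],[2,98]),cv2.minEnclosingCircle(q[:,:2].astype(np.float32)))
o,M=st(); z=M[:,2]
E
```

```text
side wall 470 [ 514.019 -146.685] 0.8343422920977616
lid 382 103.21828385958281 [ 97.553 105.515] ((513.9680786132812, -145.28387451171875), 34.2923583984375)
scene wall 76 [ 512.914 -148.978] 0.8756982214556015
lid 608 102.92892631422751 [ 99.646 106.324] ((511.1850280761719, -149.76034545898438), 35.27088165283203)
t 12.8667 q [-0.911  0.664  1.75   0.749  1.445 -0.986] p [ 485.961 -237.348  176.077] lean [54.751 72.021] F [ 0.17   0.726 -0.993] 0.7339052093532459 0.0
yaw to level(cam up) 0.0033890397893612183
[[ 0.175  0.952  0.252]
 [ 0.55  -0.307  0.777]
 [ 0.817  0.003 -0.577]]
```

```bash
python3 -c "
from st import *
go([487,-228.5,122],[503,-178,84.5],[519.6,-127.5,47])"
```

```text
t 12.8667 q [-0.911  0.664  1.75   0.749  1.445 -0.986] p [ 485.961 -237.348  176.077] lean [54.751 72.021] F [ 0.17   0.726 -0.993] 0.7339052093532459 0.0
yaw to level(cam up) 0.0033890397893612183
[[ 0.175  0.952  0.252]
 [ 0.55  -0.307  0.777]
 [ 0.817  0.003 -0.577]]
[ 487.  -228.5  122. ] tool shift [-39.1  -1.9  38.3] rows>= 2.0
[ 503.  -178.    84.5] tool shift [-0.1 -0.4 64.9] rows>= 2.0
[ 519.6 -127.5   47. ] tool shift [ 0.1  0.2 65.1] rows>= 2.0
```

Emit:
{"op": "apply_moves", "data": {
  "increments": [
    [-13, -1, 12, 0, 1],
    [-13, -1, 13, 0, 1],
    [-13, 0, 13, 0, 1],
    [0, 0, 0, 0, 1],
    [0, 0, 0, 0, 1]
  ]
}}

```text
time_s: 13.28
tcp_pos: [487.0, -223.9, 121.2]
ee_rot: [-1.927, -1.408, -1.001]
wrist_force: [0.6, -1.0, 0.5]
grip_width: 1.002
finger_force: 0.0
```

```bash
python3 -c "
from st import *
go([503,-178,84.5],[519.6,-127.5,47])
f=grab('side','side4');g=grab('wrist','wrist4')
a=cv2.resize(f['image'][90:210,220:380,::-1],(400,300),interpolation=cv2.INTER_CUBIC); b=cv2.resize(g['image'][:,:,::-1],(400,300))
cv2.imwrite('pics/pair4.png',np.hstack([a,b]))"
```

```text
t 13.2833 q [-0.895  0.741  1.793  0.771  1.357 -1.061] p [ 487.026 -223.872  121.174] lean [54.978 72.432] F [ 0.644 -0.977  0.538] 1.001565287692681 0.0
yaw to level(cam up) -0.0023877056628254893
[[ 0.175  0.953  0.247]
 [ 0.546 -0.303  0.781]
 [ 0.819 -0.002 -0.574]]
[ 503.  -178.    84.5] tool shift [-2.2  1.4 60.8] rows>= 2.0
[ 519.6 -127.5   47. ] tool shift [-0.2  0.6 65.1] rows>= 2.0
```

View pics/pair4.png

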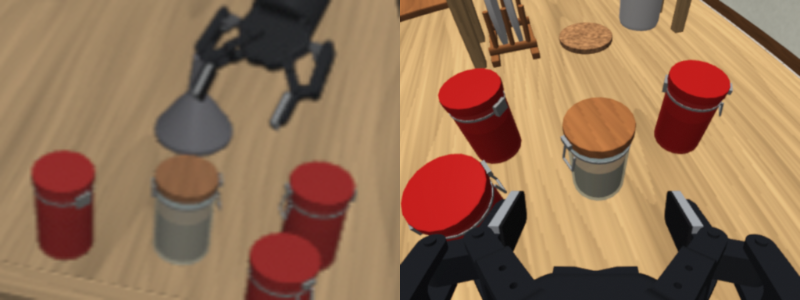

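The side crop and wrist view show the lid shut and the jar centred between the open fingers (wrist view about (598,150)). The funnel is well clear of the gripper's path.

Emit:
{"op": "apply_moves", "data": {
  "increments": [
    [-1, 1, 30, 0, 1],
    [-1, 0.5, 30, 0, 1],
    [0, 0.5, 25, 0, 1],
    [0, 0, 20, 0, 1],
    [0, 0, 14, 0, 1]
  ]
}}

```text
time_s: 13.8
tcp_pos: [518.6, -132.1, 51.5]
ee_rot: [-1.928, -1.411, -1.002]
wrist_force: [-0.2, 0.8, -0.2]
grip_width: 1.0
finger_force: 0.0
```

Emit:
{"op": "apply_moves", "data": {
  "increments": [
    [0, 0, 6, 0, 1],
    [0, 0, 0, 0, 1]
  ]
}}

```text
time_s: 13.97
tcp_pos: [519.9, -128.2, 48.1]
ee_rot: [-1.928, -1.41, -1.002]
wrist_force: [-0.3, -1.4, -0.3]
grip_width: 1.002
finger_force: 0.0
```

```bash
python3 -c "
from st import *
go([519.6,-127.5,47])"
```

```text
t 13.9667 q [-0.739  0.837  1.9    0.942  1.166 -1.171] p [ 519.932 -128.203   48.1  ] lean [54.911 72.382] F [-0.288 -1.396 -0.304] 1.0021011921143015 0.0
yaw to level(cam up) 1.125765685435214e-05
[[ 0.174  0.953  0.248]
 [ 0.548 -0.303  0.78 ]
 [ 0.818  0.    -0.575]]
[ 519.6 -127.5   47. ] tool shift [-0.6 -0.5  1.1] rows>= 1.0
```

Emit:
{"op": "apply_moves", "data": {
  "increments": [
    [0, 0, 0, 0, 0.85],
    [0, 0, 0, 0, 0.78],
    [0, 0, 0, 0, 0.72],
    [0, 0, 0, 0, 0.6],
    [0, 0, 0, 0, 0.4]
  ]
}}

```text
time_s: 14.38
tcp_pos: [520.0, -129.8, 49.0]
ee_rot: [-1.93, -1.41, -1.004]
wrist_force: [-0.5, -3.4, 6.2]
grip_width: 0.733
finger_force: 64.7
```

Emit:
{"op": "apply_moves", "data": {
  "increments": [
    [0, 0, 0, 0, 0],
    [0, 0, 0, 0, 0],
    [0, 0, 0, 0, 0],
    [0, 0, 0, 0, 0]
  ]
}}

```text
time_s: 14.72
tcp_pos: [520.0, -129.8, 48.9]
ee_rot: [-1.93, -1.41, -1.004]
wrist_force: [-0.5, -3.3, 5.0]
grip_width: 0.732
finger_force: 64.7
```

Emit:
{"op": "apply_moves", "data": {
  "increments": [
    [3, 0, -2, 0, 0],
    [5, 0, -3.5, 0, 0],
    [10, 0, -7, 0, 0],
    [12, 0, -8, 0, 0],
    [0, 0, 0, 0, 0]
  ]
}}

```text
time_s: 15.13
tcp_pos: [520.2, -128.6, 86.8]
ee_rot: [-1.929, -1.412, -1.003]
wrist_force: [0.8, -0.4, -4.5]
grip_width: 0.736
finger_force: 66.2
```

```bash
python3 - <<'E'
from st import *
o,M=st(); z=M[:,2]
f=grab('side','side5'); P=cloud(f).reshape(-1,3)
m=(np.hypot(P[:,0]-516,P[:,1]+145)<55)&(P[:,2]>15)&(P[:,2]<150); hsv=cv2.cvtColor(f['image'],cv2.COLOR_RGB2HSV).reshape(-1,3)
l=P[m&(hsv[:,1]>90)&(hsv[:,2]>45)&(P[:,2]>110)]; print('lid top z',np.percentile(l[:,2],[5,50,95]),cv2.minEnclosingCircle(l[:,:2].astype(np.float32)))
c=l-l.mean(0); print('normal',np.linalg.svd(c[abs(c[:,2])<4])[2][2])
u=proj(f,[516,-145,80])[0].astype(int); cv2.imwrite('pics/crop5.png',cv2.resize(f['image'][u[1]-60:u[1]+60,u[0]-80:u[0]+80,::-1],(640,480),interpolation=cv2.INTER_CUBIC))
E
```

```text
t 15.1333 q [-0.74   0.768  1.897  0.92   1.207 -1.112] p [ 520.226 -128.573   86.827] lean [54.853 72.235] F [ 0.774 -0.372 -4.497] 0.7359024567838354 66.16295099258423
yaw to level(cam up) 0.003078230344864796
[[ 0.173  0.953  0.249]
 [ 0.549 -0.303  0.779]
 [ 0.818  0.003 -0.576]]
lid top z [135.094 140.808 142.895] ((516.3134765625, -151.19967651367188), 43.28045654296875)
normal [ 0.007 -0.002 -1.   ]
```

View pics/crop5.png

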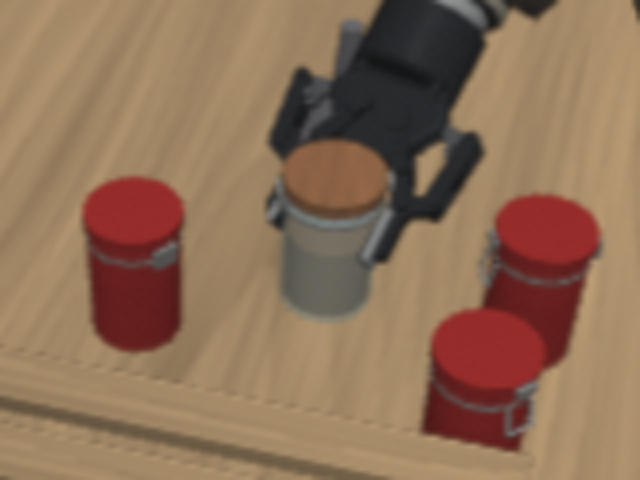

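The crop shows the jar gripped, upright and shut, clear of the red jars. I'll check the gap limits at the shelf before moving.

```bash
python3 - <<'E'
from st import *
for n in ('scene0','side0'):
    f=load(n); P=cloud(f); h=cv2.cvtColor(f['image'],cv2.COLOR_RGB2HSV); x,y,z=[P[...,i] for i in range(3)]
    for nm,a,b in (('left',380,540),('right',620,790)):
        m=(x>a)&(x<b)&(y>100)&(y<280)&(z>25)&(z<185)
        q=P[m]; w=P[m&(h[...,1]<60)&(z>60)]
        print(n,nm,'all',np.percentile(q,[2,98],0)[:,:2].ravel(),'white',len(w),np.percentile(w,[2,98],0).ravel())
go([526.8,-78,88],[594,88,88],[596.3,187.6,75],[596.3,187.6,61])
E
```

```text
scene0 left all [381.127 125.273 477.295 250.867] white 401 [420.699 124.64   65.269 461.713 234.522 168.253]
scene0 right all [682.481 138.435 788.045 238.384] white 761 [682.486 161.519  62.488 760.807 237.369 145.034]
side0 left all [381.352 156.546 482.279 277.365] white 691 [415.417 169.099  73.178 455.457 278.755 168.874]
side0 right all [681.489 191.317 787.181 261.85 ] white 1741 [680.993 202.052  63.008 762.416 256.389 149.17 ]
t 15.1833 q [-0.74   0.77   1.898  0.92   1.206 -1.113] p [ 520.056 -128.518   85.673] lean [54.836 72.248] F [-0.068 -0.628 -5.451] 0.7341549592271669 66.16692423820496
yaw to level(cam up) 0.0025857700775479575
[[ 0.173  0.953  0.249]
 [ 0.549 -0.303  0.779]
 [ 0.818  0.002 -0.576]]
[526.8 -78.   88. ] tool shift [30.8 -8.9 39.7] rows>= 2.0
[594.  88.  88.] tool shift [102.8  13.7 146. ] rows>= 5.0
[596.3 187.6  75. ] tool shift [ 44.5 -28.1  85.6] rows>= 3.0
[596.3 187.6  61. ] tool shift [-11.4  -0.    8.1] rows>= 1.0
```

Emit:
{"op": "apply_moves", "data": {
  "increments": [
    [10, -3, 13, 0, 0],
    [10, -3, 13, 0, 0],
    [11, -3, 14, 0, 0],
    [15, 2, 20, 0, 0],
    [15, 2, 20, 0, 0]
  ]
}}

```text
time_s: 15.6
tcp_pos: [545.4, -29.8, 87.8]
ee_rot: [-1.929, -1.408, -1.001]
wrist_force: [1.3, 0.9, -4.4]
grip_width: 0.733
finger_force: 66.3
```

Emit:
{"op": "apply_moves", "data": {
  "increments": [
    [15, 2, 21, 0, 0],
    [15, 2, 21, 0, 0],
    [15, 2, 21, 0, 0],
    [15, 2, 21, 0, 0],
    [13, 2, 20, 0, 0]
  ]
}}

```text
time_s: 16.02
tcp_pos: [593.5, 89.1, 87.7]
ee_rot: [-1.928, -1.409, -1.0]
wrist_force: [0.4, -0.2, -4.7]
grip_width: 0.737
finger_force: 66.3
```

Emit:
{"op": "apply_moves", "data": {
  "increments": [
    [0, 0, 0, 0, 0]
  ]
}}

```text
time_s: 16.1
tcp_pos: [593.4, 91.2, 87.7]
ee_rot: [-1.925, -1.412, -0.999]
wrist_force: [-0.6, 0.8, -5.4]
grip_width: 0.731
finger_force: 68.4
```

```bash
python3 - <<'E'
from st import *
go([596.3,140,82],[596.3,187.6,75],[596.3,187.6,61])
f=grab('scene','scene6'); g=grab('side','side6')
cv2.imwrite('pics/pair6.png',cv2.resize(np.hstack([f['image'][30:222,120:376,::-1],g['image'][130:322,80:336,::-1]]),(800,300),interpolation=cv2.INTER_CUBIC))
E
```

```text
t 16.1 q [-0.323  0.754  1.947  1.264  1.032 -1.049] p [593.422  91.228  87.69 ] lean [54.923 72.607] F [-0.6    0.806 -5.441] 0.731445831852803 68.37025880813599
yaw to level(cam up) -0.001781172478609884
[[ 0.173  0.954  0.245]
 [ 0.548 -0.3    0.781]
 [ 0.818 -0.001 -0.575]]
[596.3 140.   82. ] tool shift [ 22.6 -11.9  42.1] rows>= 2.0
[596.3 187.6  75. ] tool shift [ 20.4 -14.3  41.2] rows>= 2.0
[596.3 187.6  61. ] tool shift [-11.5   0.    8. ] rows>= 1.0
```

View pics/pair6.png

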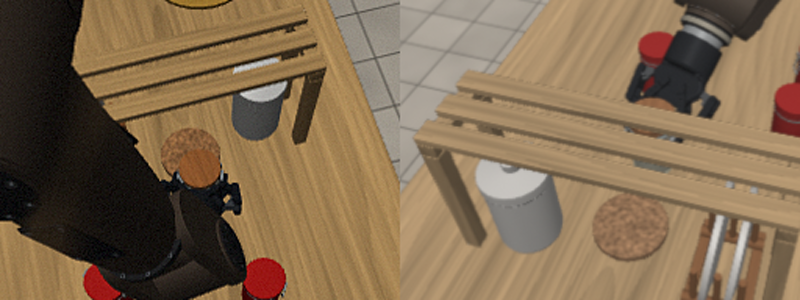

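The pair view shows the held jar just in front of the trivet and shelf, lid shut, with the canister, plates and front slat clear. Sliding in gently.

Emit:
{"op": "apply_moves", "data": {
  "increments": [
    [6, -3, 10, 0, 0],
    [8, -4, 15, 0, 0],
    [8, -4, 16, 0, 0],
    [8, -5, 16, 0, 0],
    [8, -5, 16, 0, 0]
  ]
}}

```text
time_s: 16.62
tcp_pos: [598.2, 171.5, 76.9]
ee_rot: [-1.93, -1.408, -1.002]
wrist_force: [-0.3, -0.0, -5.0]
grip_width: 0.737
finger_force: 68.9
```

Emit:
{"op": "apply_moves", "data": {
  "increments": [
    [5, -4, 10, 0, 0],
    [0, 0, 0, 0, 0],
    [0, 0, 0, 0, 0]
  ]
}}

```text
time_s: 16.87
tcp_pos: [597.6, 183.1, 75.5]
ee_rot: [-1.928, -1.41, -1.001]
wrist_force: [0.8, 0.9, -5.3]
grip_width: 0.736
finger_force: 68.5
```

```bash
python3 - <<'E'
from st import *
go([596.3,187.6,66],[596.3,187.6,61])
E
```

```text
t 16.8667 q [-0.153  0.772  1.967  1.436  0.954 -1.076] p [597.594 183.08   75.455] lean [54.89  72.383] F [ 0.804  0.945 -5.271] 0.735883347060209 68.53476762771606
yaw to level(cam up) -0.000811625395400391
[[ 0.175  0.953  0.248]
 [ 0.548 -0.303  0.78 ]
 [ 0.818 -0.001 -0.575]]
[596.3 187.6  66. ] tool shift [-5.5 -2.6  8.6] rows>= 1.0
[596.3 187.6  61. ] tool shift [-4.1  0.   2.9] rows>= 1.0
```

Emit:
{"op": "apply_moves", "data": {
  "increments": [
    [-3, -1.5, 4.5, 0, 0],
    [-3, -1, 4, 0, 0],
    [-1.5, 0, 1, 0, 0],
    [-1, 0, 0.7, 0, 0],
    [0, 0, 0, 0, 0]
  ]
}}

```text
time_s: 17.28
tcp_pos: [596.6, 186.6, 62.4]
ee_rot: [-1.929, -1.409, -1.001]
wrist_force: [0.8, 0.6, -5.2]
grip_width: 0.732
finger_force: 68.6
```

Emit:
{"op": "apply_moves", "data": {
  "increments": [
    [-0.8, 0, 0.6, 0, 0],
    [-0.8, 0, 0.6, 0, 0],
    [0, 0, 0, 0, 0]
  ]
}}

```text
time_s: 17.53
tcp_pos: [596.7, 187.0, 61.0]
ee_rot: [-1.928, -1.409, -1.002]
wrist_force: [-0.6, -0.6, -4.4]
grip_width: 0.734
finger_force: 69.1
```

```bash
python3 - <<'E'
from st import *
go([596.3,187.6,61])
E
```

```text
t 17.5333 q [-0.146  0.798  1.972  1.465  0.948 -1.114] p [596.747 187.018  61.007] lean [54.933 72.319] F [-0.62  -0.628 -4.376] 0.7335899046773146 69.0702474117279
yaw to level(cam up) 9.36212469023091e-05
[[ 0.174  0.953  0.249]
 [ 0.547 -0.304  0.78 ]
 [ 0.818  0.    -0.575]]
[596.3 187.6  61. ] tool shift [ 0.2 -0.6  0.3] rows>= 1.0
```

Emit:
{"op": "apply_moves", "data": {
  "increments": [
    [-0.6, 0, 0.4, 0, 0],
    [0, 0, 0, 0, 0]
  ]
}}

```text
time_s: 17.7
tcp_pos: [596.8, 187.1, 61.0]
ee_rot: [-1.927, -1.409, -1.004]
wrist_force: [-3.0, -1.6, 4.2]
grip_width: 0.73
finger_force: 69.8
```

Emit:
{"op": "apply_moves", "data": {
  "increments": [
    [-0.6, 0, 0.4, 0, 0],
    [0, 0, 0, 0, 0]
  ]
}}

```text
time_s: 17.87
tcp_pos: [596.8, 187.1, 61.0]
ee_rot: [-1.926, -1.409, -1.005]
wrist_force: [-5.0, -6.0, 12.3]
grip_width: 0.736
finger_force: 70.6
```

```bash
python3 - <<'E'
from st import *
st()
def rep(n,tag):
    f=grab(n,tag); P=cloud(f).reshape(-1,3); h=cv2.cvtColor(f['image'],cv2.COLOR_RGB2HSV).reshape(-1,3)
    m=(np.hypot(P[:,0]-590,P[:,1]-170)<45)&(P[:,2]>105)&(P[:,2]<130)&(h[:,1]>90); l=P[m]
    print(n,'lid',len(l),np.percentile(l[:,2],[5,50,95]),cv2.minEnclosingCircle(l[:,:2].astype(np.float32)))
    m=(np.hypot(P[:,0]-590,P[:,1]-170)<45)&(P[:,2]>20)&(P[:,2]<90)&(h[:,2]>45); q=P[m]
    if len(q)>20:
        r=least_squares(lambda c:np.hypot(q[:,0]-c[0],q[:,1]-c[1])-32,[590,170],loss='soft_l1'); print('wall',len(q),r.x,abs(r.fun).mean())
rep('side','side7'); rep('scene','scene7')
E
```

```text
t 17.8667 q [-0.147  0.799  1.972  1.467  0.95  -1.117] p [596.825 187.122  60.98 ] lean [55.069 72.3  ] F [-5.007 -6.003 12.309] 0.7359948970303317 70.58775901794434
yaw to level(cam up) 0.0011153648640262793
[[ 0.173  0.953  0.249]
 [ 0.546 -0.303  0.781]
 [ 0.82   0.001 -0.573]]
side lid 221 [109.026 115.39  117.555] ((590.076171875, 169.72608947753906), 36.332008361816406)
wall 537 [589.381 170.507] 1.839395262483222
scene lid 462 [111.907 114.405 116.994] ((592.5693359375, 165.50772094726562), 37.948638916015625)
```

The jar is seated: force rose, the lid top is at about 115, and the centre is within 2 mm of the trivet's in the same view. I'll unload, release and withdraw along the tool.

Emit:
{"op": "apply_moves", "data": {
  "increments": [
    [0.8, 0, -0.5, 0, 0],
    [0, 0, 0, 0, 0.76],
    [0, 0, 0, 0, 0.85],
    [0, 0, 0, 0, 0.95],
    [0, 0, 0, 0, 1]
  ]
}}

```text
time_s: 18.38
tcp_pos: [596.7, 187.2, 60.4]
ee_rot: [-1.928, -1.41, -1.002]
wrist_force: [0.6, -0.2, -0.7]
grip_width: 1.0
finger_force: 0.0
```

Emit:
{"op": "apply_moves", "data": {
  "increments": [
    [0, 0, 0, 0, 1],
    [0, 0, 0, 0, 1]
  ]
}}

```text
time_s: 18.55
tcp_pos: [596.6, 187.2, 60.3]
ee_rot: [-1.928, -1.409, -1.002]
wrist_force: [0.9, 0.9, 0.7]
grip_width: 1.004
finger_force: 0.0
```

Emit:
{"op": "apply_moves", "data": {
  "increments": [
    [0, 0, -5, 0, 1],
    [0, 0, -10, 0, 1],
    [0, 0, -20, 0, 1],
    [0, 0, -25, 0, 1],
    [0, 0, -30, 0, 1]
  ]
}}

```text
time_s: 18.97
tcp_pos: [573.4, 116.3, 112.5]
ee_rot: [-1.928, -1.41, -1.0]
wrist_force: [0.1, -0.5, 0.6]
grip_width: 1.001
finger_force: 0.0
```

Emit:
{"op": "apply_moves", "data": {
  "increments": [
    [0, 0, -35, 0, 1],
    [0, 0, -35, 0, 1],
    [0, 0, -35, 0, 1],
    [0, 0, -20, 0, 1],
    [0, 0, 0, 0, 1]
  ]
}}

```text
time_s: 19.38
tcp_pos: [543.3, 16.0, 186.4]
ee_rot: [-1.933, -1.41, -1.006]
wrist_force: [-0.3, -0.2, -0.3]
grip_width: 0.999
finger_force: 0.0
```

```bash
python3 - <<'E'
from st import *
st()
for n in ('side','scene'):
    f=grab(n,n+'8'); P=cloud(f).reshape(-1,3); h=cv2.cvtColor(f['image'],cv2.COLOR_RGB2HSV).reshape(-1,3); r0=np.hypot(P[:,0]-590,P[:,1]-170)
    q=P[(r0<45)&(P[:,2]>22)&(P[:,2]<90)]
    if len(q)>20:
        r=least_squares(lambda c:np.hypot(q[:,0]-c[0],q[:,1]-c[1])-32,[590,170],loss='soft_l1'); print(n,'wall',len(q),r.x,abs(r.fun).mean())
    l=P[(r0<45)&(P[:,2]>105)&(P[:,2]<130)]; print('lid',len(l),np.percentile(l[:,2],[5,50,95])); k=l[abs(l[:,2]-np.median(l[:,2]))<2.5]; print(np.linalg.svd(k-k.mean(0),full_matrices=False)[2][2])
a=load('scene8')['image'][:,:,::-1];b=load('side8')['image'][120:312,80:336,::-1]
cv2.imwrite('pics/pair8.png',np.hstack([cv2.resize(a,(400,300)),cv2.resize(b,(400,300),interpolation=cv2.INTER_CUBIC)]))
E
```

```text
t 19.3833 q [-0.493  0.555  1.98   1.063  1.17  -0.92 ] p [543.267  15.961 186.407] lean [54.843 71.971] F [-0.342 -0.243 -0.325] 0.9987597880055107 0.0
yaw to level(cam up) 0.00465015106745237
[[ 0.174  0.952  0.253]
 [ 0.549 -0.307  0.777]
 [ 0.818  0.004 -0.576]]
side wall 497 [590.161 169.873] 0.5300082674648684
lid 235 [106.75  115.178 117.323]
[-0.004  0.001  1.   ]
scene wall 262 [589.396 167.826] 0.7702237387895723
lid 505 [109.465 114.373 116.957]
[ 0.002 -0.003 -1.   ]
```

View pics/pair8.png

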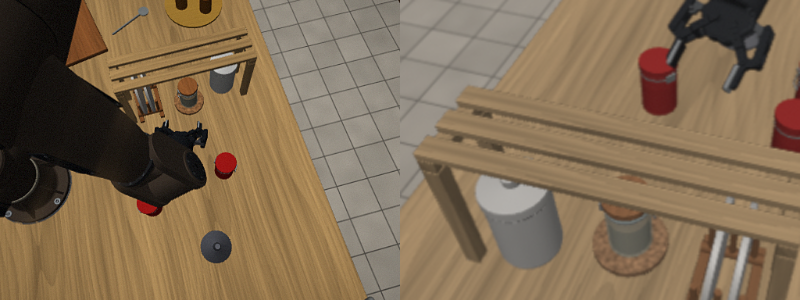

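The jar stands upright and shut at about (589.8, 168.8), within 1–2 mm of the trivet's centre (189,97 in the left view). The shelf, plates, canister and funnel are unchanged, and the gripper is clear.

```bash
python3 -c "
from workcell import job_done
print(job_done())"
```

```text
the job is handed in; nothing more can be done
None
```

The jar is shut and standing upright within about 2 mm of the trivet's centre under the shelf; the job was handed in at about 19 s with the arm clear, though while leaning the tool joint 3 read 0.047–0.048 rad, just under its 0.05 limit, and no verdict came back.

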